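# Vent the filter press, then close its two halves on the dowels and hold them pressed

## Task

Get the filter press ready for a leak test: first push the red vent plunger all the way down to its stop and let it come back up, then set the loose blue upper half onto the two dowels of the white lower half. Push the closed pair down against its springs all the way to the stop, and finish while still holding it pressed there; do not put it down or let go. Leave the bottle, the jar and the beaker where they stand.

Things in the scene. Friction and masses are not known exactly. Their poses are not given: they have to be found in the camera images.
- press: The filter press: a fixed dark steel base plate 150 (x) by 220 (y) by 12 mm thick; origin at the centre of its underside. It carries the white sprung lower half, centred at (0, -45) mm in its x, y, and the vent valve with the red plunger at (0, 68) mm, whose metal body (40 mm across) reaches up to 46 mm.
- lower_top (a point): Centre of the top face of the white lower half, 46 mm above the bench when up. The block is 116 (x) by 60 (y) by 24 mm high; two steel dowels, 8 mm in diameter, stand on this face at x = +-44 mm, y = 0, and rise 22 mm above it, the last 6 mm tapering to 3 mm. Axes as the press's; z up.
- lower (a joint): How far the lower half is pushed down on its springs (m): 0 up, 0.008 on its stop. The weight of the upper half alone does not push it down; beyond that weight about 4 N starts it and about 11 N holds it on its stop (0.9 N per mm).
- plunger_top (a point): Centre of the top of the red mushroom head of the vent plunger (34 mm across, flat over 24 mm), 73 mm above the bench when up. It goes straight down.
- plunger (a joint): How far the vent plunger is pushed down (m): 0 up, 0.012 on its stop; about 3 N starts it, about 7 N holds it on its stop, and it springs back up when let go.
- upper: Loose blue upper half, about 0.25 kg, right way up on the bench: plate 116 (x) by 60 (y) by 18 mm thick, two 10 mm through holes at x = +-44 mm, y = 0. On its middle a black grip bar 50 (x) by 20 (y) by 32 mm high, top 50 mm above the underside. Origin: centre of the underside, z up. Fits either way round; closed, the underside lies on the lower half and the dowel tips show 4 mm above the holes.
- reagent: Bystander: amber glass bottle with orange cap, 72 mm across, 160 mm tall; origin under its centre.
- beaker: Bystander: glass beaker, 68 mm across, 90 mm tall; origin under its centre.
- jar: Bystander: small amber jar with blue cap, 60 mm across, 70 mm tall; origin under its centre.
Mind the look-alikes: they are no part of the job. Of the things that look like the upper, take the one that is nearest to the robot's base at the start.

How it is judged:
By the outcome, as a careful person would: the job done as asked, in the order asked, and still so for the second after the job is handed in, while the arm keeps its last pose, push and grip.
It also fails if it takes over 58 s, if anything falls off the work surface, if the arm or the gripper's body presses on something with over 40 N, if the wrist force passes 120 N, or if a joint passes its speed limit or range.

## Robot

A 6-joint arm with a two-finger parallel gripper is mounted at the origin on the work surface. World frame = base frame: x ahead of the robot, y to its left, z up, the work surface at z = 0. Lengths are in m, angles in degrees, forces in N, time in s.
With the tool pointing down it reaches from about 0.375 to 0.9 m from the base axis. Payload 3.1 kg.
Tool frame: the origin (TCP) lies midway between the tips of the shut fingers; the grasp point (between the pads) lies bot.hold_point_z behind it (bot.hold_point_z is the distance from the TCP to the grasp point, in m); z points along the fingers, y is the direction in which the jaws open and shut (so a half turn about z gives the same grasp; the last joint's range is limited). The gripper opens to 87 mm and grips with 3 to 60 N. Pads are 19 mm wide; open, the fingers measure 117 mm over their backs; the gripper's body (75 mm by 190 mm) begins 51 mm behind the grasp point.
Start: joints at [56.923, 30.224, 82.088, -0, 67.689, -10.227], TCP at [0.243, 0.576, 0.223] pointing down, gripper open.
Joint ranges: [-176.69, 176.69], [-43.24, 126.21], [12.49, 139.97], [-82, 262], [0, 151.66], [-163.58, 163.58]. Speed limits (degrees/s): [159.86, 159.86, 180, 180, 180, 180].

## Interface

Orientations are given as a 3x3 rotation matrix whose columns are the frame's x, y, z axes.
In Python, from rig import bot, vision gives the robot as it stands.
- The arm moves only by the shell command python3 -m inch 'ROWS'. ROWS is JSON, a list of rows, each a list of 5 numbers: the finger opening in mm, from 0 to 87, then the shift along the tool's x, y, z in mm, then the turn about the tool's z in rad. In form: [[hand, dx, dy, dz, roll], ...]. A call has 1 to 8 rows; each row is the pose to reach, as a shift and turn from the pose measured when the call began, along the tool's axes at that moment; what a row does not reach only later rows make up. A row lasts 1/10 s, in which the tool goes at most 50 mm and 8.59 degrees, less where a joint would pass 70% of its speed; a pose out of reach is approached as far as the arm can. A call with a gripper value outside its range is refused whole. The fingers move at their own pace and stop on an object; the grip force is fixed at half the most. Time passes only in rows, so rows that repeat a pose let the fingers close. It gives the time, the measured TCP pose, the force and the opening at its end, in the units of the state.
- bot.read_state(): the state, without advancing time (a new reading comes with each control period).
- vision.capture(name): name is "side" or "top" or "wrist"; returns (picture, depth): 400x640x3 uint8, red, green, blue; 400x640 float32, m along the optical axis (not along the pixel's ray), 0 where there is no reading.
- vision.camera_model(name): a dict with "intrinsics" (3x3 intrinsics, pixels), "camera_from_world" (4x4, takes a point from world to camera coordinates). Camera axes: x right, y down, z forward; pixel columns grow to the right and rows downward; lengths in m; the calibration is good to about 2 mm. A picture is of the moment at which its call begins: read the wrist's pose just before it. camera_model takes no time and is no camera call; for the wrist camera it gives the pose at the moment of the call.
- bot.hand_in(): hands the job in, once; it reports no verdict.
The state is a dict: "time_s": time; "joint_positions": joint angles; "qvel": joint speeds; "tau": joint torques, N m; "position": TCP position; "tcp_rot": TCP orientation; "force": force on the tool from outside, world axes, zero at the start; "moment": the same for the moment, N m; "opening": opening from 0.0 (shut) to 1.0 (fully open).
Only numpy, scipy, OpenCV 4.12 (cv2) and the standard library are available. Lean on these libraries where they do the work, as an engineer would, in place of code of your own. Each camera call takes 0.05 s, during which the arm holds its last target. There are 200 camera calls.

## Working session

There is one attempt and no reset: what is moved stays moved. The work goes in short steps, Python scripts to look and compute and a shell command to move; the robot and the scene stay as the last step left them, time stands still between calls to the robot, and variables do not carry over. Pictures are saved under pics/ and viewed, about 8 in all and at most 12, crops included, and the job is handed in when it is done.

```bash
mkdir -p pics; ls
python3 - <<'E'
from rig import bot, vision
import cv2,numpy as np
s=bot.read_state()
for k in("time_s","position","tcp_rot","force","opening"):print(k,s[k])
print(bot.hold_point_z)
for n in("top","side"):
    p,d=vision.capture(n); cv2.imwrite(f"pics/{n}0.png",p[:,:,::-1]); np.savez(f"{n}0.npz",p=p,d=d,K=vision.camera_model(n)["intrinsics"],T=vision.camera_model(n)["camera_from_world"])
    print(n,vision.camera_model(n))
E
```

```text
pics
time_s 0.0
position [0.24225946 0.57536397 0.22157375]
tcp_rot [[-9.21541605e-01  3.88277992e-01 -1.12765732e-03]
 [ 3.88279479e-01  9.21539917e-01 -1.79650275e-03]
 [ 3.41638748e-04 -2.09339822e-03 -9.99997750e-01]]
force [ 0.35113591 -0.76954715 -0.28053297]
opening 0.9976038740235423
0.0187
top {'intrinsics': array([[515.47479074,   0.        , 325.93107163],
       [  0.        , 515.47479074, 201.70733339],
       [  0.        ,   0.        ,   1.        ]]), 'camera_from_world': array([[-0.01944032, -0.99971388, -0.01393685, -0.11422954],
       [-0.9982109 ,  0.02019565, -0.05627739,  0.61871561],
       [ 0.05654275,  0.01281786, -0.9983179 ,  1.30848335],
       [ 0.        ,  0.        ,  0.        ,  1.        ]])}
side {'intrinsics': array([[432.67385755,   0.        , 321.14782824],
       [  0.        , 432.67385755, 206.09766131],
       [  0.        ,   0.        ,   1.        ]]), 'camera_from_world': array([[ 0.94340717, -0.33120083, -0.01699764, -0.61578814],
       [-0.20182798, -0.53271611, -0.8218753 ,  0.12027984],
       [ 0.26315087,  0.77879365, -0.56941379,  0.94268576],
       [ 0.        ,  0.        ,  0.        ,  1.        ]])}
```

View pics/top0.png

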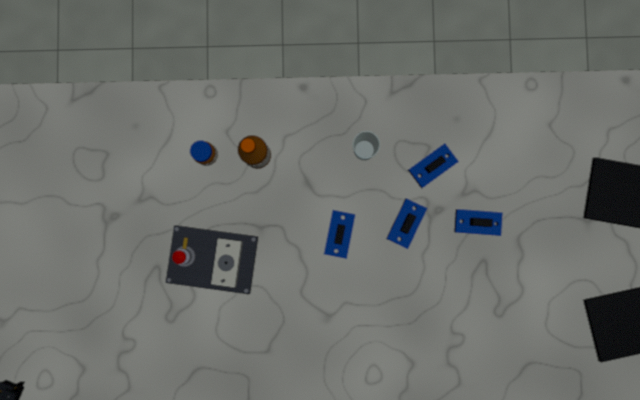

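View pics/side0.png

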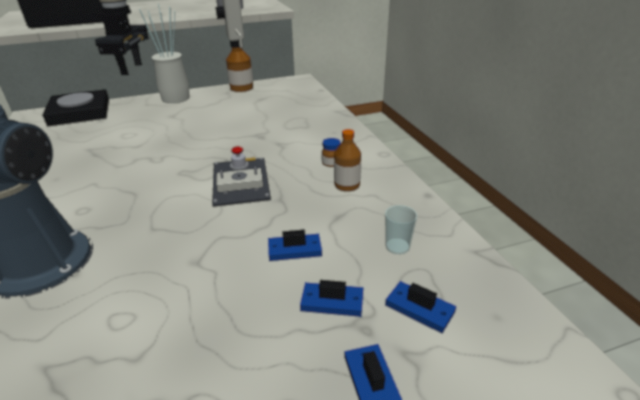

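The top view shows the press at about (212,260), with the red plunger at (180,257) and the white half at (226,262). There are four blue candidates at (340,234), (407,223), (478,222) and (433,165). The base projects to about (281,445), so (340,234) looks nearest. I'll measure these next.

```bash
cat > h.py <<'E'
import numpy as np,cv2
def load(n):
    z=np.load(n);return z['p'],z['d'],z['K'],z['T']
def cloud(d,K,T):
    v,u=np.mgrid[:d.shape[0],:d.shape[1]]
    P=np.stack([(u-K[0,2])/K[0,0]*d,(v-K[1,2])/K[1,1]*d,d],-1)
    return (P-T[:3,3])@T[:3,:3]   # R^T(p-t)
def ray(uv,K,T,z):
    r=np.array([(uv[0]-K[0,2])/K[0,0],(uv[1]-K[1,2])/K[1,1],1])@T[:3,:3]; c=-T[:3,3]@T[:3,:3]
    return c+r*(z-c[2])/r[2]
def snap(n):
    from rig import bot,vision
    m=vision.camera_model(n); p,d=vision.capture(n); return p,d,m["intrinsics"],m["camera_from_world"]
def rect(mask,K,T,z):
    # largest-area component rectangles in world at height z
    n,l,st,c=cv2.connectedComponentsWithStats(mask.astype(np.uint8)); o=[]
    for i in range(1,n):
        if st[i,4]<60: continue
        q=np.argwhere(l==i)[:,::-1]
        W=np.array([ray(a,K,T,z)[:2] for a in q],np.float32)*1000
        o.append((cv2.minAreaRect(W),st[i,4],c[i].round(1)))
    return o
E
python3 - <<'E'
from h import *
p,d,K,T=load('top0.npz'); C=cloud(d,K,T); hsv=cv2.cvtColor(p,cv2.COLOR_RGB2HSV)
H,S,V=cv2.split(hsv)
X=lambda m,z,n:[print(n,r,a,c) for r,a,c in rect(m,K,T,z)]
blue=(H>100)&(H<130)&(S>120)
n,l,st,c=cv2.connectedComponentsWithStats(blue.astype(np.uint8))
X(cv2.morphologyEx(blue.astype(np.uint8),cv2.MORPH_CLOSE,np.ones((9,9))),.018,'blue')
for i in range(1,n):
    if st[i,4]>60: print('z',np.median(C[...,2][l==i]),np.hypot(*np.median(C[l==i][:,:2],0)))
red=((H<6)|(H>174))&(S>170); X(red,.073,'red'); print(np.median(C[red],0))
X((V>120)&(S<40)&(np.arange(640)[None]<260)&(np.arange(640)[None]>200)&(np.arange(400)[:,None]>235)&(np.arange(400)[:,None]<290),.046,'white')
roi=np.zeros_like(blue);roi[215:305,155:270]=1
X(roi&(cv2.morphologyEx(((V<90)).astype(np.uint8),cv2.MORPH_CLOSE,np.ones((3,3)))>0),.012,'base')
print(C[262,190:250:4,2].round(3))
cv2.imwrite('pics/crop1.png',cv2.resize(p[215:305,155:375,::-1],None,fx=3.6,fy=3.6,interpolation=cv2.INTER_CUBIC))
E
```

```text
blue ((755.0712280273438, 195.27908325195312), (53.85342788696289, 51.19210433959961), 44.29120635986328) 345 [200.7 150.8]
blue ((704.6512451171875, -403.40850830078125), (56.95766067504883, 115.73039245605469), 34.816680908203125) 993 [433.  165.3]
blue ((557.506103515625, -331.3404541015625), (58.44548797607422, 113.46334075927734), 62.740081787109375) 1024 [406.5 223.2]
blue ((533.3402709960938, -158.91885375976562), (57.15050506591797, 113.24063110351562), 77.5430908203125) 995 [339.2 234. ]
blue ((556.533447265625, -514.072998046875), (116.24051666259766, 57.98465347290039), 84.47636413574219) 1039 [478.2 222. ]
blue ((148.3956756591797, 678.8222045898438), (39.88836669921875, 34.00886917114258), 78.16527557373047) 126 [ 13.5 392.3]
z 0.07160381068492336 0.7680940896350729
z 0.02021025379384334 0.8086340286883206
z 0.020180602906199746 0.6469672346309313
z 0.02003430814503034 0.556414271339621
z 0.020054889387765243 0.7538886073842024
red ((484.53765869140625, 238.74095153808594), (29.593961715698242, 29.420265197753906), 89.77732849121094) 131 [178.2 256.8]
[0.48466604 0.23869278 0.07333369]
white ((467.40478515625, 126.77861022949219), (55.38328552246094, 111.57980346679688), 81.24365234375) 687 [226.  262.6]
white ((457.2380065917969, 51.1238899230957), (15.010997772216797, 89.53480529785156), 89.30548095703125) 151 [257.  270.2]
base ((474.7540283203125, 170.82772827148438), (221.6417999267578, 151.23089599609375), 81.16702270507812) 3742 [208.8 258.5]
base ((465.4028625488281, 134.64913940429688), (36.490055084228516, 39.75114440917969), 44.02354049682617) 199 [225.6 262.5]
[0.022 0.013 0.012 0.012 0.012 0.012 0.051 0.047 0.049 0.045 0.046 0.049
 0.036 0.012 0.013]
```

View pics/crop1.png

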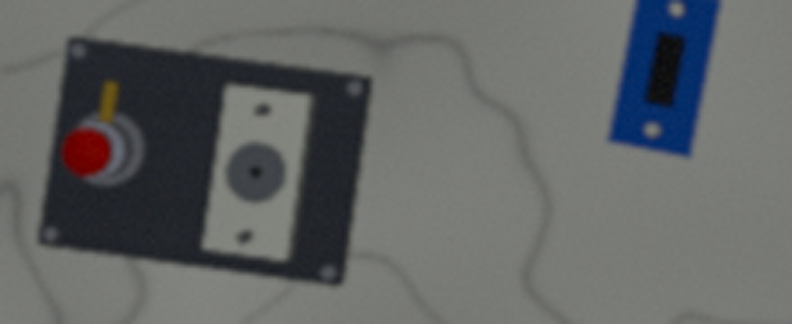

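Everything measured agrees: plunger (484.5, 238.7) at 73 mm; press y-axis about 81.5°; lower half (467.5, 126.5); nearest upper (533, −159), yaw −12.5°. The nearest upper is 0.556 m from the base and the next is 0.647 m. Now to above the plunger.

```bash
cat > go.py <<'E'
# usage: go.py x y z(mm) [tool-y angle deg]: shift in tool axes
import sys,numpy as np
from rig import bot
s=bot.read_state();R=np.array(s["tcp_rot"]);p=np.array(s["position"])*1000
a=list(map(float,sys.argv[1:]))
if len(a)>=3:
    print("shift",((np.array(a[:3])-p)@R).round(1))
ang=np.degrees(np.arctan2(R[1,1],R[0,1]))
if len(a)==4: print("roll",round(np.radians(ang-a[3]),4))
print("t",round(s["time_s"],2),"p",p.round(1),"yang",ang.round(2),"tilt",R[:2,2].round(4),"F",np.round(s["force"],1),"op",round(s["opening"],3))
E
python3 go.py 484.5 238.7 100
python3 -m inch '[[0,-50,-30,0,0],[0,-100,-60,0,0],[0,-150,-92,0,0],[0,-200,-122,0,0],[0,-250,-152,10,0],[0,-300,-183,50,0],[0,-354,-216,100,0],[0,-354,-216,121,0]]'
python3 go.py 484.5 238.7 90
```

```text
shift [-354. -216.  122.]
t 0.1 p [242.3 575.4 221.6] yang 67.15 tilt [-0.0011 -0.0017] F [-0.1 -0.1 -0.3] op 0.998
time_s: 0.9
position: [0.4634, 0.2695, 0.1367]
tcp_rot: [[-0.921, 0.389, 0.002], [0.389, 0.921, -0.001], [-0.002, 0.0, -1.0]]
force: [0.1, 0.9, -0.4]
opening: 0.356
shift [-31.3 -20.2  46.8]
t 0.9 p [463.4 269.5 136.7] yang 67.1 tilt [ 0.0023 -0.0007] F [ 0.1  0.9 -0.4] op 0.356
```

```bash
python3 -m inch '[[0,-31,-20,20,0],[0,-31,-20,40,0],[0,-31,-20,40,0],[0,-31,-20,40,0],[0,-31,-20,40,0],[0,-31,-20,40,0],[0,-31,-20,40,0]]'
python3 go.py 484.5 238.7 74
python3 - <<'E'
from h import *
p,d,K,T=snap('side'); 
u=T[:3,:3]@[.4845,.2387,.08]+T[:3,3]; q=K@u/u[2]; x,y=int(q[0]),int(q[1]);print(x,y)
cv2.imwrite('pics/s1.png',cv2.resize(p[y-60:y+60,x-80:x+80,::-1],None,fx=4,fy=4,interpolation=cv2.INTER_CUBIC))
E
```

```text
time_s: 1.6
position: [0.4844, 0.2399, 0.0978]
tcp_rot: [[-0.922, 0.388, 0.004], [0.388, 0.922, -0.0], [-0.004, 0.001, -1.0]]
force: [0.4, 0.1, 0.5]
opening: 0.006
shift [-0.4 -1.1 23.8]
t 1.6 p [484.4 239.9  97.8] yang 67.18 tilt [ 0.0042 -0.0001] F [0.4 0.1 0.5] op 0.006
235 145
```

View pics/s1.png

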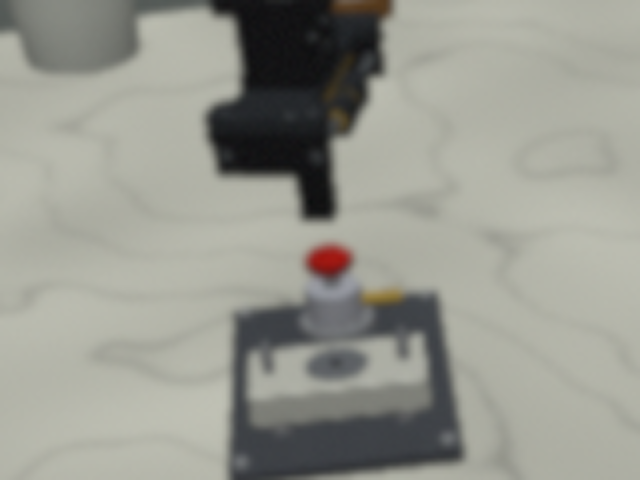

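The shut fingertip (crop 318,213) hangs just above the red head (328,260). Pushing down in steps.

```bash
python3 -m inch '[[0,0,-1,15,0],[0,0,-1,22,0],[0,0,-1,26,0],[0,0,-1,30,0],[0,0,-1,33,0],[0,0,-1,35,0],[0,0,-1,36,0],[0,0,-1,36,0]]'
python3 go.py 484.5 238.7 60
```

```text
time_s: 2.45
position: [0.4836, 0.2389, 0.0621]
tcp_rot: [[-0.922, 0.388, 0.003], [0.388, 0.922, -0.0], [-0.003, 0.001, -1.0]]
force: [-2.4, 0.4, 6.6]
opening: 0.008
shift [-0.9  0.2  2.1]
t 2.45 p [483.6 238.9  62.1] yang 67.17 tilt [ 0.003  -0.0002] F [-2.4  0.4  6.6] op 0.008
```

```bash
python3 -m inch '[[0,0,0,1,0],[0,0,0,2,0],[0,0,0,2.5,0],[0,0,0,2.5,0]]'
python3 go.py 484.5 238.7 60
```

```text
time_s: 2.85
position: [0.4836, 0.2389, 0.061]
tcp_rot: [[-0.922, 0.388, 0.003], [0.388, 0.922, -0.0], [-0.003, 0.001, -1.0]]
force: [-2.9, -0.4, 10.7]
opening: 0.008
shift [-0.9  0.1  1. ]
t 2.85 p [483.6 238.9  61. ] yang 67.18 tilt [ 0.0035 -0.0001] F [-2.9 -0.4 10.7] op 0.008
```

```bash
python3 -m inch '[[0,0,0,2,0],[0,0,0,3,0],[0,0,0,3,0]]'
python3 go.py
```

```text
time_s: 3.15
position: [0.4837, 0.239, 0.0608]
tcp_rot: [[-0.922, 0.388, 0.005], [0.388, 0.922, -0.0], [-0.004, 0.002, -1.0]]
force: [-5.8, -1.7, 21.5]
opening: 0.005
t 3.15 p [483.7 239.   60.8] yang 67.2 tilt [ 0.0046 -0.0001] F [-5.8 -1.7 21.5] op 0.005
```

Hard stop: the force went from 10.7 to 21.5 N with 0.2 mm of motion. Releasing and moving to the upper.

```bash
python3 -m inch '[[0,0,0,-20,0],[0,0,0,-50,0],[0,-20,-35,-90,0],[40,-50,-87,-120,-0.03],[60,-75,-130,-120,-0.1],[60,-100,-174,-120,-0.18],[60,-125,-217,-120,-0.18],[60,-150,-260,-120,-0.18]]'
python3 -m inch '[[60,-22,-42,0,0],[60,-50,-87,0,0],[60,-50,-87,0,0],[60,-50,-87,0,0]]'
python3 go.py 533.3 -158.9 180 77.5
python3 - <<'E'
from h import *
for n in('wrist','top'):
    p,d,K,T=snap(n); np.savez(n+'1.npz',p=p,d=d,K=K,T=T)
    if n=='wrist': cv2.imwrite('pics/w1.png',p[:,:,::-1])
    else:
        hsv=cv2.cvtColor(p,cv2.COLOR_RGB2HSV);H,S,V=cv2.split(hsv)
        red=((H<6)|(H>174))&(S>170)&(np.arange(640)<200)&(np.arange(400)[:,None]>200);print('plunger top',np.median(cloud(d,K,T)[red],0))
E
```

```text
time_s: 3.95
position: [0.5184, -0.0399, 0.1813]
tcp_rot: [[-0.976, 0.216, 0.006], [0.216, 0.976, -0.001], [-0.006, 0.001, -1.0]]
force: [0.8, -0.6, -0.2]
opening: 0.378
time_s: 4.35
position: [0.5487, -0.1373, 0.1813]
tcp_rot: [[-0.976, 0.219, 0.007], [0.219, 0.976, -0.001], [-0.007, 0.001, -1.0]]
force: [-0.0, -0.3, 0.1]
opening: 0.669
shift [ 10.3 -24.4   1.2]
roll -0.0027
t 4.35 p [ 548.7 -137.3  181.3] yang 77.34 tilt [ 0.0068 -0.0007] F [-0.  -0.3  0.1] op 0.669
plunger top [0.4847036  0.23836896 0.07353396]
```

View pics/w1.png

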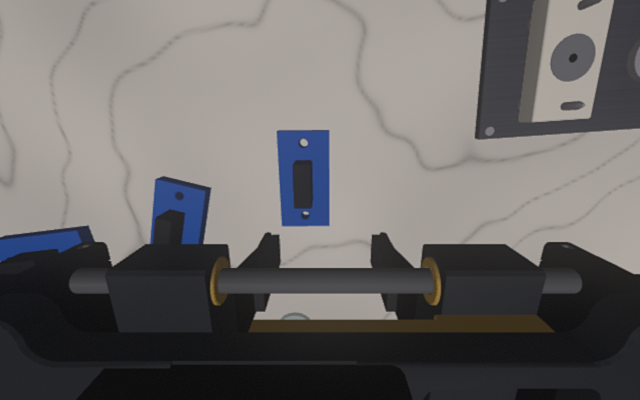

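The plunger is back up (73.5 mm). The wrist image shows the target upper at (304,178), with holes at (303,142) and (305,215), and the lower half at (575,58) top right. Refining from it.

```bash
python3 - <<'E'
from h import *
p,d,K,T=load('wrist1.npz'); C=cloud(d,K,T); H,S,V=cv2.split(cv2.cvtColor(p,cv2.COLOR_RGB2HSV))
roi=np.zeros(H.shape,bool);roi[115:240,262:345]=1
print('blue z',np.percentile(C[...,2][roi&(H>100)&(H<130)&(S>120)],[5,50,95]))
# black bar top
b=roi&(C[...,2]>.044)&(C[...,2]<.058); W=(C[b][:,:2]*1000).astype(np.float32);print('bar',b.sum(),np.median(C[b][:,2]),cv2.minAreaRect(W),W.mean(0))
pl=roi&(C[...,2]>.014)&(C[...,2]<.024)&(H>100)&(H<130)&(S>120); pl=cv2.morphologyEx(pl.astype(np.uint8),cv2.MORPH_OPEN,np.ones((3,3)))>0
print('plate',cv2.minAreaRect((C[pl][:,:2]*1000).astype(np.float32)))
for (u,v) in((303,142),(305,215)):
    w=S[v-9:v+10,u-9:u+10]<90; n,l,st,c=cv2.connectedComponentsWithStats(w.astype(np.uint8)); i=1+np.argmax(st[1:,4]); q=c[i]+[u-9,v-9]; print('hole',q,st[i],ray(q,K,T,.018)*1000)
E
python3 go.py 533.3 -158.9 180
```

```text
blue z [0.01664648 0.01784344 0.0191187 ]
bar 825 0.049709684159431534 ((533.3736572265625, -158.35018920898438), (20.061294555664062, 49.870941162109375), 77.70960998535156) [ 532.3685  -157.94826]
plate ((533.1453247070312, -159.07928466796875), (58.28224182128906, 114.6545639038086), 77.55702209472656)
hole [303.21666667 142.33333333] [ 5  5  9  9 60] [ 489.74567801 -148.81672803   18.        ]
hole [304.90625 213.625  ] [ 6  5  7  7 32] [ 574.19938651 -167.63900819   18.        ]
shift [  8.7 -26.7   1. ]
t 4.45 p [ 547.6 -134.7  181.1] yang 77.53 tilt [0.005  0.0004] F [-1.8  0.3  0.2] op 0.68
```

```bash
python3 -m inch '[[60,9,-26.5,40,0],[60,9,-26.5,80,0],[60,9,-26.5,110,0],[60,9,-26.5,130,0],[60,9,-26.5,130,0],[60,9,-26.5,130,0]]'
python3 go.py 533.3 -158.8 22.5 77.6
```

```text
time_s: 5.05
position: [0.5335, -0.1571, 0.0513]
tcp_rot: [[-0.977, 0.214, 0.004], [0.214, 0.977, 0.001], [-0.004, 0.002, -1.0]]
force: [-0.2, 0.3, -0.5]
opening: 0.69
shift [-0.  -1.8 28.8]
roll 0.0007
t 5.05 p [ 533.5 -157.1   51.3] yang 77.64 tilt [0.0042 0.0009] F [-0.2  0.3 -0.5] op 0.69
```

```bash
python3 -m inch '[[60,0,-1.8,15,0],[60,0,-1.8,28,0],[60,0,-1.8,28,0],[60,0,-1.8,28,0],[10,0,-1.8,28,0],[10,0,-1.8,28,0],[10,0,-1.8,28,0],[10,0,-1.8,28,0]]'
python3 -m inch '[[10,0,0,0,0],[10,0,0,0,0],[10,0,0,0,0],[10,0,0,0,0]]'
python3 go.py 533.3 -158.8 22.5 77.6
```

```text
time_s: 5.85
position: [0.5334, -0.1589, 0.0235]
tcp_rot: [[-0.977, 0.214, 0.005], [0.214, 0.977, 0.001], [-0.004, 0.002, -1.0]]
force: [-0.8, 0.9, -0.9]
opening: 0.408
time_s: 6.25
position: [0.5335, -0.1591, 0.0236]
tcp_rot: [[-0.977, 0.214, 0.005], [0.214, 0.977, 0.0], [-0.005, 0.001, -1.0]]
force: [0.8, -0.5, 1.5]
opening: 0.227
shift [0.2 0.2 1.1]
roll 0.0007
t 6.25 p [ 533.5 -159.1   23.6] yang 77.64 tilt [0.0048 0.0004] F [ 0.8 -0.5  1.5] op 0.227
```

Gripped (19.7 mm opening on the 20 mm bar). Lifting, then a look pose beside the press.

```bash
python3 -m inch '[[10,0,0,-15,0],[10,0,0,-40,0],[10,0,0,-70,0],[10,8,45,-100,-0.03],[10,16,92,-106,-0.068],[10,24,140,-106,-0.068],[10,31,180,-106,-0.068],[10,31,197,-106,-0.068]]'
python3 -m inch '[[10,0,0,0,0],[10,0,0,0,0],[10,0,0,0,0]]'
python3 go.py 467.4 126.6 115 81.5
python3 - <<'E'
from h import *
p,d,K,T=snap('wrist'); np.savez('wrist2.npz',p=p,d=d,K=K,T=T); cv2.imwrite('pics/w2.png',p[:,:,::-1])
E
```

```text
time_s: 7.05
position: [0.5427, 0.044, 0.1292]
tcp_rot: [[-0.99, 0.144, 0.001], [0.144, 0.99, 0.002], [-0.001, 0.002, -1.0]]
force: [-0.4, -0.9, -3.1]
opening: 0.223
time_s: 7.35
position: [0.5423, 0.0431, 0.1288]
tcp_rot: [[-0.989, 0.145, 0.0], [0.145, 0.989, 0.002], [-0.0, 0.002, -1.0]]
force: [-0.2, -0.4, -2.6]
opening: 0.231
shift [86.2 71.8 13.9]
roll 0.0031
t 7.35 p [542.3  43.1 128.8] yang 81.68 tilt [0.0004 0.0018] F [-0.2 -0.4 -2.6] op 0.231
```

View pics/w2.png

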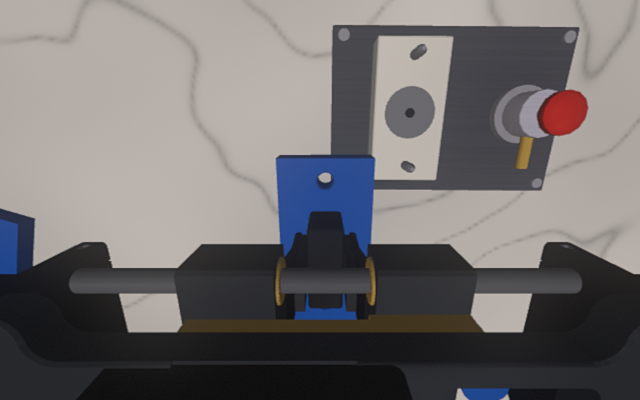

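The wrist view shows the white half at (411,108) with dowels at (418,51) and (408,167), and the held upper with one hole at (325,178). Measuring both in the same image.

Run:
```python
from h import *
p,d,K,T=load('wrist2.npz'); C=cloud(d,K,T); H,S,V=cv2.split(cv2.cvtColor(p,cv2.COLOR_RGB2HSV)); Z=C[...,2]
roi=np.zeros(H.shape,bool);roi[28:188,366:458]=1
t=roi&(Z>.042)&(Z<.050)
t=cv2.morphologyEx(t.astype(np.uint8),cv2.MORPH_OPEN,np.ones((5,5)))>0
print('white',t.sum(),np.median(Z[t]),cv2.minAreaRect((C[t][:,:2]*1000).astype(np.float32)))
w=roi&(V>150)&(S<60); n,l,st,c=cv2.connectedComponentsWithStats(w.astype(np.uint8)); i=1+np.argmax(st[1:,4]); w=l==i
print('white colour',[r for r in rect(w,K,T,.046)])
for (u,v) in((418,51),(408,167)):
    m=np.zeros_like(roi);m[v-14:v+15,u-14:u+15]=1; m&=(Z>.051)&(Z<.075); W=C[m]*1000
    print('dowel',m.sum(),W.mean(0) if m.sum() else 0,W[:,2].max() if m.sum() else 0)
    g=np.zeros_like(roi);g[v-14:v+15,u-14:u+15]=1;g&=V<150; q=np.argwhere(g)[:,::-1]; print(' dark px',len(q),q.min(0),q.max(0))
b=np.zeros_like(roi);b[150:205,270:382]=1; b&=(H>100)&(H<130)&(S>120)&(Z>.115)
print('held z',np.median(Z[b]))
q=cv2.connectedComponentsWithStats(((S<90)[168:189,315:336]).astype(np.uint8)); i=1+np.argmax(q[2][1:,4]); h=q[3][i]+[315,168]
print('hole',h,q[2][i],ray(h,K,T,np.median(Z[b]))*1000)
W=(C[b][:,:2]*1000).astype(np.float32); 
# plate edges: per-row left/right
rows=[(v,np.where(b[v])[0].min(),np.where(b[v])[0].max()) for v in range(160,200,3)]
zz=np.median(Z[b]); L=np.array([ray((r[1]-.5,r[0]),K,T,zz)[:2] for r in rows]);Rr=np.array([ray((r[2]+.5,r[0]),K,T,zz)[:2] for r in rows])
for n_,E in(('L',L),('R',Rr)):
    f=np.polyfit(E[:,0],E[:,1],1); print(n_,'edge yaw',np.degrees(np.arctan(f[0])),'y at x=.5',np.polyval(f,.5)*1000)
print('end x',cv2.boundingRect(W), W[:,0].min())
cv2.imwrite('pics/crop2.png',cv2.resize(p[25:190,330:460,::-1],None,fx=4,fy=3.6*1.1,interpolation=cv2.INTER_CUBIC))
```

```text
white 9841 0.045889049617374465 ((467.67608642578125, 126.90092468261719), (60.30534744262695, 115.89675903320312), 81.37596130371094)
white colour [(((467.1618957519531, 126.13577270507812), (58.3332633972168, 114.03837585449219), 81.29258728027344), np.int32(7585), array([409.3, 103.9]))]
dowel 157 [424.69942947 131.9811949   61.79434818] 69.3442767116762
 dark px 181 [410  44] [426  59]
dowel 108 [509.95151887 118.91933292  62.07456452] 68.38463148176146
 dark px 183 [394 161] [422 181]
held z 0.12317737256965665
hole [324.65322581 177.33870968] [  3   4  14  12 124] [496.65287879  50.47740701 123.17737257]
L edge yaw -8.177715882185275 y at x=.5 20.24836207388267
R edge yaw -7.660765096697155 y at x=.5 80.20984628844248
end x (463, 19, 55, 63) 463.993
```

```bash
cat > held.py <<'E'
from h import *
def held(p,K,T,z,u0,u1,v0,v1,fit=None):
    """edges of held plate top face (height z): front edge from columns u0..u1, sides from rows v0..v1"""
    H,S,V=cv2.split(cv2.cvtColor(p,cv2.COLOR_RGB2HSV)); b=((H>100)&(H<130)&(S>120)).astype(np.uint8)
    E=np.array([ray((u,np.where(b[v0-30:v1,u])[0].min()+v0-30-.5),K,T,z)[:2] for u in range(u0,u1,2)])*1000
    f=np.polyfit(E[:,1],E[:,0],1); print('front slope deg',np.degrees(np.arctan(f[0])), 'res',np.std(E[:,0]-np.polyval(f,E[:,1])))
    return f
E
python3 - <<'E'
from held import *
p,d,K,T=load('wrist2.npz')
for z in(.1232,):
    f=held(p,K,T,z,284,368,165,180)
    a=np.radians(-8.2); ex=np.array([np.cos(a),np.sin(a)])
    # front centre: on line y mid (50.23 at x=500 along yaw), x=f(y)
    x=480.
    for _ in range(9): y=50.23+(500-x)*np.tan(np.radians(8.0)); x=np.polyval(f,y)
    print('front mid',x,y,'centre',np.array([x,y])+58*ex)
print('cam pos',-T[:3,3]@T[:3,:3])
for q in ((412,23),(418,51),(407,163)): print(q, [ray(q,K,T,z).round(4) for z in(.068,.046)])
E
python3 go.py
```

```text
front slope deg 7.783161873081188 res 0.23590592441643515
front mid 484.52270514866734 52.40519193734133 centre [541.92972654  44.13271378]
cam pos [0.46399301 0.05521998 0.29070538]
(412, 23) [array([0.4073, 0.1257, 0.068 ]), array([0.4017, 0.1326, 0.046 ])]
(418, 51) [array([0.4256, 0.129 , 0.068 ]), array([0.4218, 0.1363, 0.046 ])]
(407, 163) [array([0.5054, 0.1162, 0.068 ]), array([0.5095, 0.1222, 0.046 ])]
t 7.4 p [542.5  42.8 128.9] yang 81.64 tilt [0.0008 0.0018] F [-0.3  1.  -3.3] op 0.225
```

View pics/crop2.png

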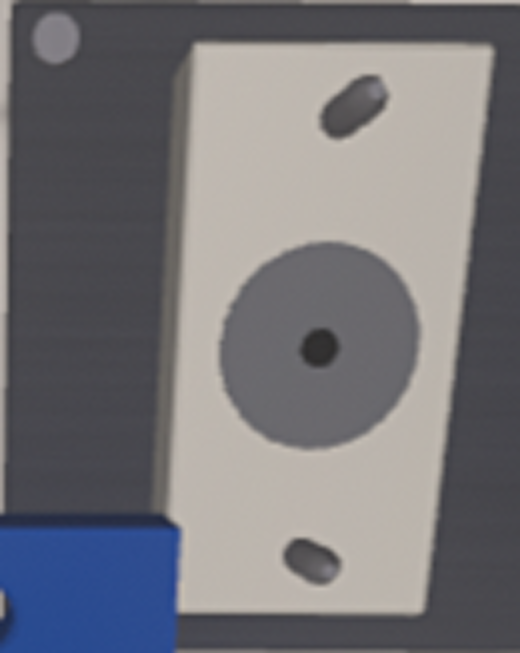

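Run:
```python
from held import *
p,d,K,T=load('wrist2.npz')
A=[(423,48.2),(411.2,168.9)];B=[(414.5,55.8),(405,165.2)]
for z,P in((.068,A),(.046,B)):
    w=[ray(q,K,T,z)[:2]*1000 for q in P]; dd=w[1]-w[0]; print(z,w,'mid',(w[0]+w[1])/2,'len',np.hypot(*dd),'yaw',np.degrees(np.arctan2(dd[1],dd[0])))
print('disc',ray((410,112.6),K,T,.046)*1000)
```

```text
0.068 [array([424.3260585, 132.6214753]), array([510.6915172 , 119.23289862])] mid [467.50878785 125.92718696] len 87.39706197623455 yaw -8.811983699971918
0.046 [array([424.86809054, 133.32142772]), array([511.2043697 , 120.30632461])] mid [468.03623012 126.81387617] len 87.31177473482495 yaw -8.572728192267697
disc [467.44721854 127.27035867  46.        ]
```

```bash
python3 go.py 468.1 125.4 102 81.3
python3 -m inch '[[10,25,25,5,0.003],[10,60,55,12,0.006],[10,84,68,15,0.006],[10,86,70,18,0.006],[10,86,70.5,22,0.006],[10,86,70.5,25,0.006],[10,86,70.5,26,0.006],[10,86,70.5,26,0.006]]'
python3 go.py 468.1 125.4 102 81.3
```

```text
shift [85.6 70.8 27. ]
roll 0.0059
t 7.4 p [542.5  42.8 128.9] yang 81.64 tilt [0.0008 0.0018] F [-0.3  1.  -3.3] op 0.225
time_s: 8.2
position: [0.4687, 0.1243, 0.1028]
tcp_rot: [[-0.988, 0.153, 0.001], [0.153, 0.988, 0.002], [-0.001, 0.002, -1.0]]
force: [0.6, 0.1, -3.3]
opening: 0.232
shift [0.7 1.  0.8]
roll -0.0016
t 8.2 p [468.7 124.3 102.8] yang 81.21 tilt [0.0013 0.0018] F [ 0.6  0.1 -3.3] op 0.232
```

```bash
python3 -m inch '[[10,0.7,1,3,0],[10,0.7,1,5,0],[10,0.7,1,5,0],[10,0.7,1,5,0]]'
python3 go.py 468.1 125.4 95 81.3
python3 - <<'E'
from h import *
p,d,K,T=snap('wrist'); np.savez('wrist3.npz',p=p,d=d,K=K,T=T)
cv2.imwrite('pics/w3.png',cv2.resize(p[130:260,240:410,::-1],None,fx=4.5,fy=4.5,interpolation=cv2.INTER_CUBIC))
E
```

```text
time_s: 8.6
position: [0.4681, 0.1254, 0.0978]
tcp_rot: [[-0.988, 0.153, 0.001], [0.153, 0.988, 0.002], [-0.001, 0.002, -1.0]]
force: [1.1, 0.8, -2.9]
opening: 0.228
shift [-0.  -0.1  2.8]
roll -0.0015
t 8.6 p [468.1 125.4  97.8] yang 81.21 tilt [0.0011 0.0018] F [ 1.1  0.8 -2.9] op 0.228
```

View pics/w3.png

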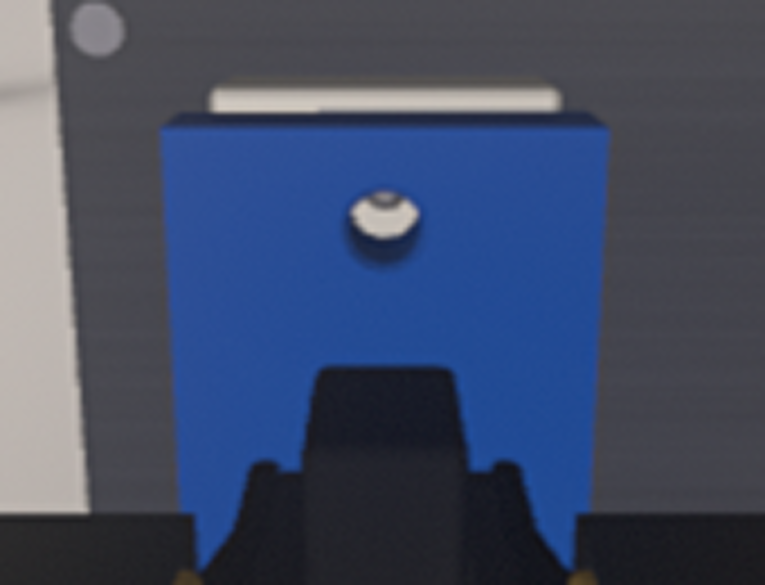

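Through the front hole (crop 384,228) the dowel tip shows laterally centred, at (384,200). The white half's edge is parallel to the plate edge. Checking the alignment along x numerically.

Run:
```python
from held import *
p,d,K,T=load('wrist3.npz')
print('hole top c',ray((240+384/4.5,130+228/4.5),K,T,.0922)*1000)
for yy in(190,267): print('hole top edge',yy,ray((240+384/4.5,130+yy/4.5),K,T,.0922)*1000)
print('tip cam-side edge z68,62',[ray((240+384/4.5,130+208/4.5),K,T,z)[:2]*1000 for z in(.068,.062)])
print('front edge plate top',ray((240+384/4.5,130+127/4.5),K,T,.0922)*1000,'lower front',ray((240+384/4.5,130+88/4.5),K,T,.046)*1000)
print('plate L/R front',ray((240+161/4.5,130+127/4.5),K,T,.0922)*1000,ray((240+609/4.5,130+127/4.5),K,T,.0922)*1000,'lower L/R',ray((240+210/4.5,130+88/4.5),K,T,.046)*1000,ray((240+561/4.5,130+86/4.5),K,T,.046)*1000)
```

```text
hole top c [424.64075308 133.27034133  92.2       ]
hole top edge 190 [419.45348156 134.0691201   92.2       ]
hole top edge 267 [430.06078982 132.43571944  92.2       ]
tip cam-side edge z68,62 [array([426.54014567, 133.04310962]), array([427.69078631, 132.88210278])]
front edge plate top [411.05099924 135.36300352  92.2       ] lower front [410.43254368 135.58281116  46.        ]
plate L/R front [406.5014746  105.91330287  92.2       ] [415.64430865 165.09612896  92.2       ] lower L/R [405.94410334 106.51777695  46.        ] [414.6690644  165.20129872  46.        ]
```

Hole and dowel agree to within about 0.5 mm. Descending.

```bash
python3 -m inch '[[10,0,0,3,0],[10,0,0,6,0],[10,0,0,9,0],[10,0,0,12,0],[10,0,0,12,0]]'
python3 go.py 468.1 125.4 69.6 81.3
python3 -m inch '[[10,0,0,3,0],[10,0,0,6,0],[10,0,0,9,0],[10,0,0,12,0],[10,0,0,13,0],[10,0,0,13,0]]'
python3 go.py 468.1 125.4 61.6 81.3
```

```text
time_s: 9.15
position: [0.4678, 0.1255, 0.0853]
tcp_rot: [[-0.988, 0.153, 0.0], [0.153, 0.988, 0.002], [0.0, 0.002, -1.0]]
force: [-0.2, 0.3, -3.2]
opening: 0.229
shift [-0.3 -0.1 15.7]
roll -0.0015
t 9.15 p [467.8 125.5  85.3] yang 81.21 tilt [0.0002 0.0018] F [-0.2  0.3 -3.2] op 0.229
time_s: 9.75
position: [0.4677, 0.1255, 0.0721]
tcp_rot: [[-0.988, 0.153, -0.0], [0.153, 0.988, 0.002], [0.0, 0.002, -1.0]]
force: [0.5, 0.0, -3.5]
opening: 0.227
shift [-0.4 -0.  10.5]
roll -0.0014
t 9.75 p [467.7 125.5  72.1] yang 81.22 tilt [-0.0002  0.0017] F [ 0.5  0.  -3.5] op 0.227
```

Both dowels are in with no contact force. Pressing.

```bash
python3 -m inch '[[10,0,0,2,0],[10,0,0,4,0],[10,0,0,6,0],[10,0,0,8,0],[10,0,0,9,0],[10,0,0,10,0],[10,0,0,10,0]]'
python3 go.py 468.1 125.4 61.6 81.3
python3 -m inch '[[10,0,0,1,0],[10,0,0,2,0],[10,0,0,3,0],[10,0,0,3,0]]'
python3 go.py 468.1 125.4 61.6 81.3
```

```text
time_s: 10.45
position: [0.4678, 0.1255, 0.063]
tcp_rot: [[-0.988, 0.153, 0.001], [0.153, 0.988, 0.002], [-0.0, 0.002, -1.0]]
force: [-2.7, 0.0, 9.1]
opening: 0.229
shift [-0.3 -0.1  1.4]
roll -0.0013
t 10.45 p [467.8 125.5  63. ] yang 81.23 tilt [0.0007 0.0017] F [-2.7  0.   9.1] op 0.229
time_s: 10.85
position: [0.4679, 0.1255, 0.0615]
tcp_rot: [[-0.988, 0.152, 0.002], [0.152, 0.988, 0.002], [-0.001, 0.002, -1.0]]
force: [-3.8, -0.3, 13.0]
opening: 0.226
shift [-0.3 -0.1 -0.1]
roll -0.001
t 10.85 p [467.9 125.5  61.5] yang 81.24 tilt [0.0017 0.0016] F [-3.8 -0.3 13. ] op 0.226
```

```bash
python3 -m inch '[[10,0,0,1,0],[10,0,0,2,0],[10,0,0,2,0],[10,0,0,2,0]]'
python3 go.py 468.1 125.4 61.6 81.3
python3 - <<'E'
from h import *
p,d,K,T=snap('wrist');C=cloud(d,K,T);H,S,V=cv2.split(cv2.cvtColor(p,cv2.COLOR_RGB2HSV))
m=(H>100)&(H<130)&(S>120)&(abs(C[...,0]-.43)<.012)&(abs(C[...,1]-.13)<.04); print('plate top z front',np.median(C[m][:,2]),'tilt fit',np.linalg.lstsq(np.c_[C[m][:,:2],np.ones(m.sum())],C[m][:,2],rcond=None)[0])
q,_,K2,T2=snap('side'); u=T2[:3,:3]@[.468,.126,.06]+T2[:3,3]; w=K2@u/u[2]; x,y=int(w[0]),int(w[1])
a=cv2.resize(p[130:260,240:410],(510,390),interpolation=cv2.INTER_CUBIC); b=cv2.resize(q[y-50:y+50,x-37:x+37],(289,390),interpolation=cv2.INTER_CUBIC)
cv2.imwrite('pics/w4.png',np.hstack([a,b])[:,:,::-1])
E
python3 go.py
```

```text
time_s: 11.25
position: [0.4679, 0.1255, 0.0615]
tcp_rot: [[-0.988, 0.152, 0.003], [0.152, 0.988, 0.001], [-0.003, 0.002, -1.0]]
force: [-3.7, -0.5, 17.5]
opening: 0.232
shift [-0.3 -0.1 -0.1]
roll -0.0008
t 11.25 p [467.9 125.5  61.5] yang 81.25 tilt [0.0029 0.0015] F [-3.7 -0.5 17.5] op 0.232
plate top z front 0.05575669032149946 tilt fit [0.00494934 0.0123135  0.05216047]
t 11.35 p [467.9 125.5  61.5] yang 81.25 tilt [0.003  0.0015] F [-4.5 -1.1 18. ] op 0.226
```

View pics/w4.png

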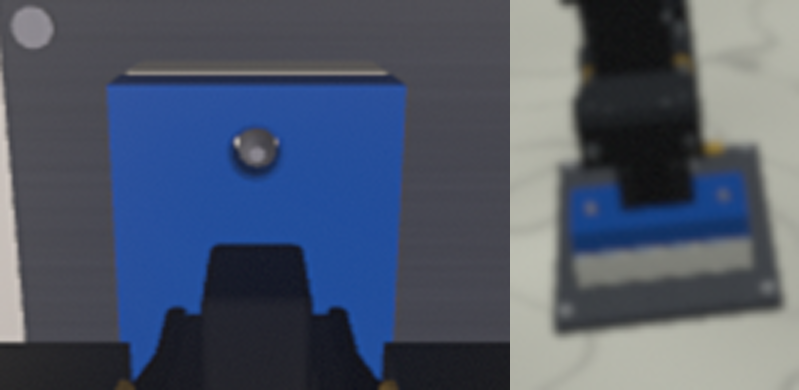

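The front dowel stands through its hole, both dowel tips show in the side view, and the plate top is at 55.8 mm (56 expected on the stop). Force rose from 13 to 18 N with no motion. Handing in while pressing.

```bash
python3 -c "
from rig import bot
print(bot.hand_in()); s=bot.read_state(); print(s['time_s'],s['position'],s['force'],s['opening'])"
```

```text
the job is handed in; nothing more can be done
None
the job is handed in; nothing more can be done
```

The filter press is ready for the leak test. I handed the job in at about 11.4 s with the arm still holding the closed pair on its stop.

- **Vent plunger:** I pushed it to its stop at 60.8 mm, where force rose from 10.7 to 21.5 N over the last 0.2 mm. Once released, its top measured 73.5 mm, which is fully up.
- **Upper half:** I took the blue half nearest the base, 0.556 m away against 0.647 m for the next one. It went onto both dowels with no contact force.
- **Final hold:** Force rose from 13 to 18 N with no further motion. The front edge of the plate top measured 55.8 mm, against 56 expected on the stop, and both dowel tips show above the holes.

No check failed. The visible-hole reading of the held upper half differed from the edge reading by about 2 mm along x, because the hole was seen at an angle. I used the edge reading, and a view through the hole before lowering it agreed to about 0.5 mm. I kept the arm away from the bottle, jar and beaker, but did not re-measure them at the end.

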